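# Shut the mill's gear hatch and pin it with its push rivet

### The job

The sliding hatch over the gears of the bench mill has been left ajar, and its push rivet is pressed in so that the hatch cannot close. Pull the rivet's pin fully up, slide the hatch fully shut, then press the pin down again until its head is seated flush on its collar, so that the hatch is locked shut. Do not disturb the scale, measuring cylinder, tin or cup standing around the mill.

Things in the scene. Friction and masses are not known exactly. Their poses are not given: they have to be found in the camera images.
- mill: Green bench mill fixed to the bench, place and yaw vary. Origin: centre of its underside. Low drive base: 200 mm along its x, 360 along its y, flat deck 70 mm high. A tower with a steel hopper (radius 54 mm, top 191 mm above the bench) stands at mill x +20, y +125 mm. The deck's gear opening is covered by a sliding steel hatch plate, 150 x 150 x 4 mm, top 75 mm above the bench.
- rivet_collar (a point): Centre of the top of the rivet's black collar, 28 mm across, 88 mm above the bench, at mill x -65, y -30 mm. It sits on a dark steel bracket (top 84 mm above the bench; mill x -99 to -49, y -48 to -12 mm) that reaches over the hatch plate.
- rivet_head (a point): Centre, half-way up, of the rivet pin's head: a black round knob 18 mm across, 13 mm tall, right above the collar, moving only vertically. Pressed home its underside rests on the collar: centre 94.5 mm, top 101 mm above the bench; fully up, 16 mm higher. Pinch it from the sides with the fingers above the collar, or press its top.
- rivet (a joint): Height of the pin above home, m: 0 = home (flush), 0.016 = fully up. Stays where it is left; takes about 5 N to move. Its 7 mm shaft passes through the hatch plate when down and is clear of it from 0.012 up. It can go down only through the plate's 10 mm hole (hatch shut) or long slot (hatch ajar); between them the plate is solid.
- hatch_tab (a point): Centre of the hatch's upright steel pull tab: 34 mm along mill x, 10 mm thick along mill y, 30 mm tall; centre 90 mm, top 105 mm above the bench, the plate round it at 75 mm. It is at mill x +10 mm and, when the hatch is shut, mill y -30 mm.
- hatch (a joint): How far the hatch is open, m: 0 = shut against its stop, growing as it slides towards mill -y, at most 0.06. To shut it move the tab towards mill +y; it takes about 3 N and stays where it is left. With the pin down in the slot it cannot be shut.
- scale: White kitchen scale, 170 by 240 mm and 38 mm high, loose. Origin at the centre of its underside. Bystander.
- cylinder: Clear measuring cylinder, 280 mm tall, 52 mm across on a foot of 96 mm, loose. Origin at the centre of its underside. Bystander.
- tin: White tin, 100 mm across and 130 mm tall, loose. Origin at the centre of its underside. Bystander.
- cup: Clear plastic cup, 84 mm across the rim and 110 mm tall, loose. Origin at the centre of its underside. Bystander.

How it is judged (in metres and radians):
On the way, in this order (a step that is already met when the one before it is completed fails the run):
1. the rivet pin is pulled up clear of the hatch plate while the hatch is still ajar (value of joint rivet above 0.0125 m and value of joint hatch above 0.01 m), for 0.1 s.
2. the hatch is slid shut with the pin still up (value of joint hatch below 0.003 m and value of joint rivet above 0.01 m), for 0.1 s.
3. the pin is pressed home through the shut hatch (value of joint hatch below 0.003 m and value of joint rivet below 0.002 m), for 0.2 s.
At the end, for the whole second after the job is handed in: The hatch is shut (within 3 mm of its stop) and the rivet pin is pressed home (head within 2 mm of its collar) (all of step 3); the robot touches nothing.
It fails at once if the scale is shifted more than 30 mm or tipped more than 0.3 rad (distance of scale from where it was at the start of the episode above 0.03 m or angle between scale's own z axis and vertical above 0.3 rad).
It fails at once if the cylinder is shifted more than 30 mm or tipped more than 0.3 rad (distance of cylinder from where it was at the start of the episode above 0.03 m or angle between cylinder's own z axis and vertical above 0.3 rad).
It fails at once if the tin is shifted more than 30 mm or tipped more than 0.3 rad (distance of tin from where it was at the start of the episode above 0.03 m or angle between tin's own z axis and vertical above 0.3 rad).
It fails at once if the cup is shifted more than 30 mm or tipped more than 0.3 rad (distance of cup from where it was at the start of the episode above 0.03 m or angle between cup's own z axis and vertical above 0.3 rad).
It also fails if it takes over 45 s, if anything falls off the work surface, if the arm or the gripper's body presses on something with over 40 N, if the wrist force passes 120 N, or if a joint passes its speed limit or range.

### The arm

A 6-joint arm with a two-finger parallel gripper is mounted at the origin on the work surface. World frame = base frame: x ahead of the robot, y to its left, z up, the work surface at z = 0. Lengths are in mm, angles in rad, forces in N, time in s.
With the tool pointing down it reaches from about 350 to 975 mm from the base axis. Payload 7.1 kg.
Tool frame: the origin (TCP) lies between the finger pads; the fingertips stand 19 mm ahead of it and the grasp point (between the pads) is the TCP; z points along the fingers, y is the line along which they close (so a half turn about z gives the same grasp; the last joint's range is limited). The gripper opens to 88 mm and grips with 3 to 60 N. Pads are 20 mm wide; open, the fingers measure 115 mm over their backs; the gripper's body (75 mm by 178 mm) begins 61 mm behind the grasp point.
Start: joints at [1.23, 0.423, 1.63, -0, 1.089, -0.019], TCP at [197.64, 592.911, 204.475] pointing down, gripper open.
Joint ranges: [-3, 3], [-0.9, 2.11], [0.09, 2.58], [-1.31, 4.45], [0.11, 2.69], [-2.54, 2.54]. Speed limits (rad/s): [2.39, 2.39, 3.01, 3.14, 3.14, 3.14].

### API

Orientations are given as a rotation vector (axis times angle).
In Python, from workcell import ctrl gives the robot as it stands.
- The arm moves only by the tool arm_command, never from a script. Its argument "series" is a list of rows, each an object with "linear": the shift along the tool's x, y, z in m, a list of three; "turn": the turn about the tool's z in rad. A call has 1 to 10 rows; each row shifts and turns the commanded pose from where the row before left it, along the tool's axes as they then stand; what a row does not reach is not made up. A row lasts 1/10 s, in which the tool goes at most 50 mm and 8.59 degrees, less where a joint would pass 70% of its speed; a pose out of reach is approached as far as the arm can. A call with a gripper value outside its range is refused whole. "jaw" is the opening, from -1 (shut) to 1 (fully open), set as the call begins (left out, the last holds). The fingers move at their own pace and stop on an object; the grip force is fixed at half the most. Time passes only in rows, so rows that do not move let the fingers close. It gives the time, the measured TCP pose, the force, the opening and the grip force at its end, in the units of the state.
- ctrl.get_obs(): the state, without advancing time (a new reading comes with each control period).
- ctrl.get_image(name): name is "side" or "top" or "wrist"; returns a dict with "frame" (420x560x3 uint8, blue, green, red), "fx", "fy", "cx", "cy" (pixels), "rvec" (rotation vector, rad) and "tvec" (3), from world to camera coordinates, as OpenCV has them. Camera axes: x right, y down, z forward; pixel columns grow to the right and rows downward; lengths in mm; the calibration is good to about 2 mm. A picture is of the moment at which its call begins. There is no depth.
- ctrl.close_job(): hands the job in; it is judged then, once.
The state is a dict: "t": time; "qpos": joint angles; "qvel": joint speeds; "joint_torque": joint torques, N m; "ee_pos": TCP position; "orientation": TCP orientation; "ft_force": force on the tool from outside, world axes, zero at the start; "moment": the same for the moment, N m; "width": finger opening in mm; "grasp_force": force on a finger pad.
Only numpy, scipy, OpenCV 4.12 (cv2) and the standard library are available. Lean on these libraries where they do the work, as an engineer would, in place of code of your own. Each camera call takes 0.05 s, during which the arm holds its last target. There are 200 camera calls.

## Working session

There is one attempt and no reset: what is moved stays moved. The work goes in short steps, Python scripts to look and compute and a tool call to move; the robot and the scene stay as the last step left them, time stands still between calls to the robot, and variables do not carry over. Pictures are saved under pics/ and viewed, at most 10 in all, crops included, and the job is handed in when it is done.

Besides the shell and the picture viewer there is one more tool, called after ">>>" as a command line: name --argument value ..., lists and objects as JSON in quotes. arm_command: Moves the arm, as the interface text tells. Its arguments: {"type":"object","properties":{"series":{"type":"array"},"jaw":{"type":"number"}},"required":["series"]}

```bash
mkdir -p pics; cat > h.py <<'E'
import numpy as np, cv2, json
from workcell import ctrl
def snap(n,f):
    d=ctrl.get_image(n); cv2.imwrite('pics/%s.png'%f,d['frame'])
    json.dump({k:np.asarray(d[k]).tolist() for k in d if k!='frame'},open('pics/%s.json'%f,'w'))
def cam(f):
    d=json.load(open('pics/%s.json'%f)); R=cv2.Rodrigues(np.array(d['rvec'],float))[0]
    return d,R,np.array(d['tvec'],float).ravel()
def at(f,u,v,z):
    d,R,t=cam(f); c=-R.T@t; r=R.T@np.array([(u-d['cx'])/d['fx'],(v-d['cy'])/d['fy'],1])
    return c+r*(z-c[2])/r[2]
def proj(f,p):
    d,R,t=cam(f); q=R@np.array(p,float)+t; return d['cx']+d['fx']*q[0]/q[2], d['cy']+d['fy']*q[1]/q[2]
E
python3 - <<'E'
from h import *
for n in('top','side'):
    snap(n,n+'0'); d,R,t=cam(n+'0'); print(n,-R.T@t,d['fx'])
o=ctrl.get_obs(); print(o['ee_pos'],o['orientation'],o['t'],o['width'])
print(cv2.Rodrigues(np.array(o['orientation'],float))[0].round(3))
E
```

```text
top [ 425.60256395   20.04173022 1338.37502391] 484.348410864566
side [ -72.67407654 -901.5819104  1064.79331758] 541.2562036669002
[197.45310157 592.43612369 203.75582394] [-5.03217354e-01 -3.10076284e+00  2.21922142e-03] 0.1 87.79208766855105
[[-0.949  0.316 -0.   ]
 [ 0.316  0.949 -0.001]
 [ 0.    -0.001 -1.   ]]
```

View pics/top0.png

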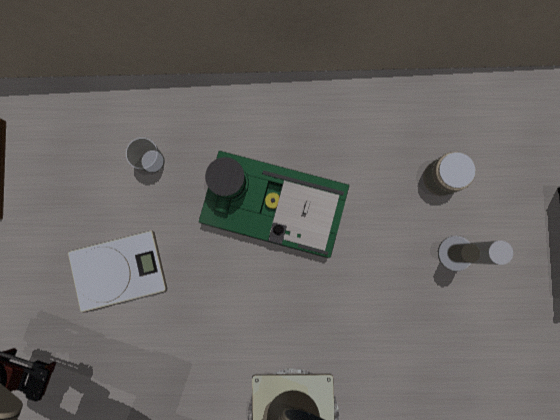

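View pics/side0.png

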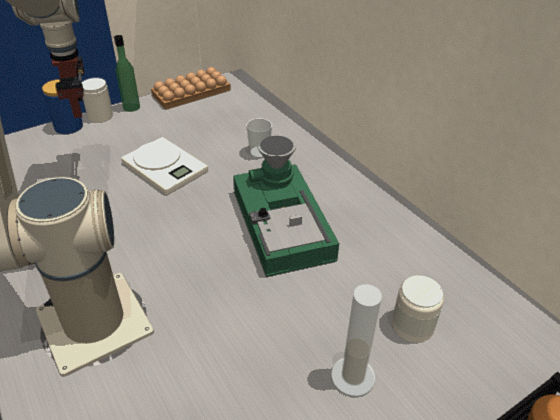

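The top view shows the mill at about (275,205), its rivet near (279,230) and its tab near (306,208). The bystanders are well clear of it. I'll enlarge both views.

```bash
python3 - <<'E'
import cv2
a=cv2.imread('pics/top0.png')[145:265,195:355]; cv2.imwrite('pics/c1.png',cv2.resize(a,None,fx=5,fy=5,interpolation=cv2.INTER_CUBIC))
a=cv2.imread('pics/side0.png')[170:270,230:340]; cv2.imwrite('pics/c2.png',cv2.resize(a,None,fx=6,fy=6,interpolation=cv2.INTER_CUBIC))
E
```

```text
(no output)
```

View pics/c1.png

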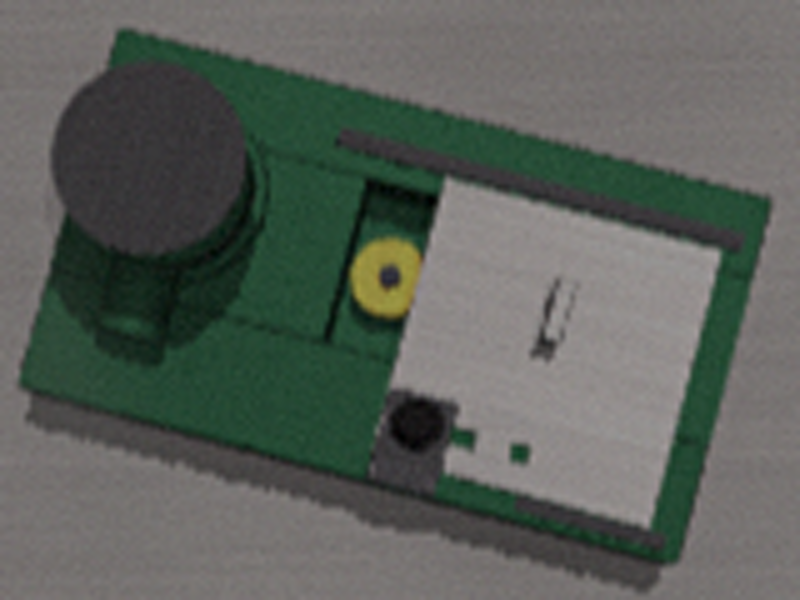

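View pics/c2.png

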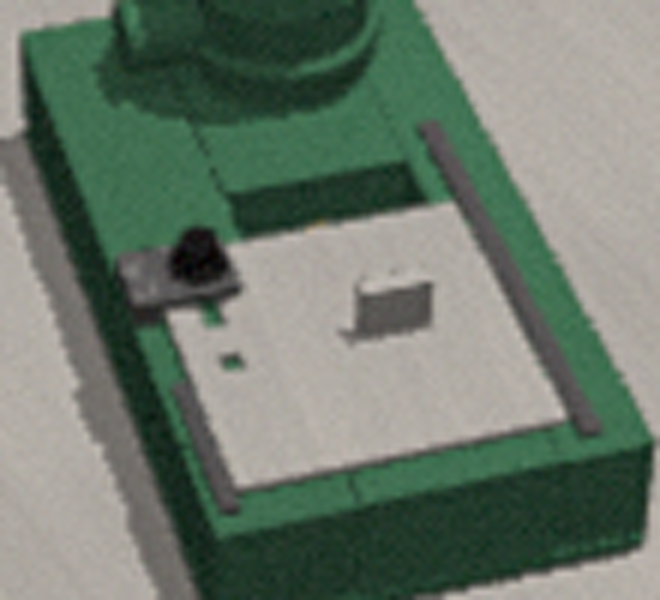

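The crops show the mill deck corners clearly: in the top crop (120,30), (770,200), (680,562) and (22,385), in the side crop (22,38), (650,442) and (215,537). The rivet head is at (415,422) in top and (200,240) in side. The tab top is at about (565,300) in top, and the hatch hole is at (520,453).

```bash
cat > fit.py <<'E'
from h import *
from scipy.optimize import least_squares
T=lambda u,v:(195+u/5-.4,145+v/5-.4)
S=lambda u,v:(230+u/6-.4,170+v/6-.4)
obs=[('top0',T(120,30),(100,180,70)),('top0',T(770,200),(100,-180,70)),('top0',T(680,562),(-100,-180,70)),('top0',T(22,385),(-100,180,70)),
('top0',T(152,158),(20,125,191)),('side0',S(22,38),(-100,180,70)),('side0',S(650,442),(100,-180,70)),('side0',S(215,537),(-100,-180,70))]
def w(x,p): c,s=np.cos(x[2]),np.sin(x[2]); return np.array([x[0]+c*p[0]-s*p[1],x[1]+s*p[0]+c*p[1],p[2]])
f=lambda x:np.concatenate([np.subtract(proj(n,w(x,p)),o) for n,o,p in obs])
r=least_squares(f,[550,0,0.],loss='soft_l1'); x=r.x
if __name__=='__main__':
    print('mill',x,f(x).reshape(-1,2).round(1).tolist())
    inv=lambda P:(lambda d:(np.cos(x[2])*d[0]+np.sin(x[2])*d[1],-np.sin(x[2])*d[0]+np.cos(x[2])*d[1]))(P[:2]-x[:2])
    print('rivet top',inv(at('top0',*T(415,422),101)),'side',inv(at('side0',*S(200,238),98)))
    print('hole',inv(at('top0',*T(520,453),75)),'side',inv(at('side0',*S(232,361),75)))
    print('tab top',inv(at('top0',*T(565,300),105)),'side',inv(at('side0',*S(393,278),105)))
    print('world rivet',w(x,(-65,-30,94.5)),'tab shut',w(x,(10,-30,90)))
E
python3 fit.py
```

```text
mill [ 5.63970329e+02  4.26091478e+01 -2.80899310e-01] [[0.2, -0.7], [1.4, 0.2], [0.1, 1.4], [-0.8, 0.5], [0.0, 0.3], [-0.5, -1.8], [2.0, -0.7], [0.3, -0.5]]
rivet top (np.float64(-64.03972613731673), np.float64(-27.503326253785218)) side (np.float64(-64.55727861440856), np.float64(-28.742769952429967))
hole (np.float64(-63.95574906644455), np.float64(-83.87465099286229)) side (np.float64(-66.31593585008835), np.float64(-86.35015392672221))
tab top (np.float64(16.15797811238385), np.float64(-85.19824810670576)) side (np.float64(7.6378631731037725), np.float64(-85.8744911240337))
world rivet [493.20131015  31.80424068  94.5       ] tab shut [565.26179917  11.01275391  90.        ]
```

>>> arm_command --series '[{"linear":[0,0,0],"turn":0.14},{"linear":[0,0,0],"turn":0.14},{"linear":[0,0,0],"turn":0.14},{"linear":[0,0,0],"turn":0.14},{"linear":[0,0,0],"turn":0.14},{"linear":[0,0,0],"turn":0.14},{"linear":[0,0,0],"turn":0.14},{"linear":[0,0,0],"turn":0.14},{"linear":[0,0,0],"turn":0.14},{"linear":[0,0,0],"turn":0.14}]' --jaw 1

```text
t: 1.1
ee_pos: [197.5, 592.6, 204.0]
orientation: [2.388, 2.04, -0.001]
ft_force: [0.3, 0.1, 0.4]
width: 88.0
grasp_force: 0.0
```

```bash
cat > go.py <<'E'
import sys
from fit import *
# go.py millx milly z : shift in tool axes (m) and turn needed
p=w(x,[float(a) for a in sys.argv[1:4]])
o=ctrl.get_obs(); R=cv2.Rodrigues(np.array(o['orientation'],float))[0]
d=R[:,1]; e=(np.arctan2(d[1],d[0])-x[2]+np.pi/2)%np.pi-np.pi/2
m=p-o['ee_pos']; dd=[np.cos(x[2]),np.sin(x[2])]
Rm=np.array([[dd[1],dd[0],0],[-dd[0],dd[1],0],[0,0,-1.]])
print('t',round(o['t'],2),'pos',np.round(o['ee_pos'],1),'turn',round(e,3),'shift now',(R.T@m/1000).round(4),'shift once aligned',(Rm.T@m/1000).round(4),'F',np.round(o['ft_force'],1),'w',round(o['width'],1),'q',np.round(o['qpos'],2))
E
python3 go.py -64.5 -29 160
```

```text
t 1.1 pos [197.5 592.6 204. ] turn 0.124 shift now [-0.5068  0.3802  0.0444] shift once aligned [0.4558 0.44   0.044 ] F [0.3 0.1 0.4] w 88.0 q [1.23 0.42 1.63 0.   1.09 1.39]
```

```bash
sed -i 's/\[\[dd\[1\],dd\[0\],0\],\[-dd\[0\],dd\[1\],0\]/[[-dd[1],dd[0],0],[dd[0],dd[1],0]/' go.py; grep Rm= go.py
```

```text
Rm=np.array([[-dd[1],dd[0],0],[dd[0],dd[1],0],[0,0,-1.]])
```

>>> arm_command --series '[{"linear":[0,0,0],"turn":0.124},{"linear":[-0.03,0.029,0],"turn":0},{"linear":[-0.03,0.029,0],"turn":0},{"linear":[-0.03,0.029,0],"turn":0},{"linear":[-0.03,0.029,0],"turn":0},{"linear":[-0.03,0.029,0],"turn":0},{"linear":[-0.03,0.029,0],"turn":0},{"linear":[-0.03,0.029,0],"turn":0},{"linear":[-0.03,0.029,0],"turn":0},{"linear":[-0.03,0.029,0],"turn":0}]'

```text
t: 2.1
ee_pos: [375.8, 260.6, 204.4]
orientation: [-2.505, -1.896, 0.0]
ft_force: [-0.0, -0.8, 0.5]
width: 88.0
grasp_force: 0.0
```

>>> arm_command --series '[{"linear":[-0.03,0.029,0],"turn":0},{"linear":[-0.03,0.029,0],"turn":0},{"linear":[-0.03,0.029,0],"turn":0},{"linear":[-0.03,0.029,0],"turn":0},{"linear":[-0.03,0.029,0],"turn":0},{"linear":[0,0,0],"turn":0},{"linear":[0,0,0],"turn":0}]'

```text
t: 2.8
ee_pos: [474.2, 77.7, 204.1]
orientation: [-2.507, -1.892, 0.001]
ft_force: [-0.0, 0.2, 0.4]
width: 88.1
grasp_force: 0.0
```

```bash
python3 go.py -64.5 -29 160; python3 -c "
from h import *
snap('wrist','w1');print(proj('w1',[494,33,101]))"
```

```text
t 2.8 pos [474.2  77.7 204.1] turn 0.003 shift now [-0.0379  0.0314  0.0441] shift once aligned [-0.0378  0.0315  0.0441] F [-0.   0.2  0.4] w 88.1 q [0.14 0.21 1.94 0.   0.99 0.41]
(np.float64(316.11851123758345), np.float64(238.12470304647528))
```

View pics/w1.png

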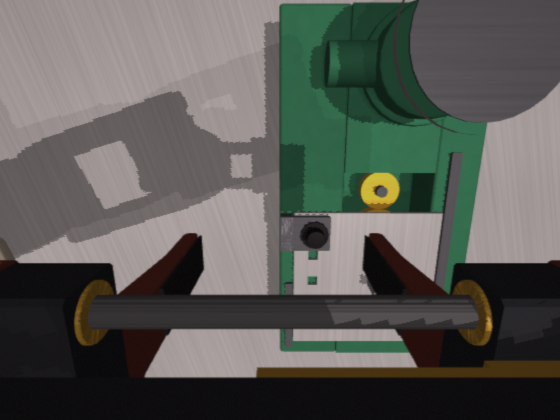

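Wrist view: the rivet head is at about (314,237), against a predicted (316,238), so the fit holds. Next I descend around the head.

>>> arm_command --series '[{"linear":[-0.019,0.016,0.015],"turn":0.003},{"linear":[-0.019,0.0155,0.02],"turn":0},{"linear":[0,0,0.02],"turn":0},{"linear":[0,0,0.02],"turn":0},{"linear":[0,0,0.01],"turn":0},{"linear":[0,0,0.009],"turn":0},{"linear":[0,0,0],"turn":0},{"linear":[0,0,0],"turn":0}]'

```text
t: 3.65
ee_pos: [494.5, 33.8, 110.9]
orientation: [2.507, 1.893, 0.001]
ft_force: [-0.0, -0.1, -0.4]
width: 87.7
grasp_force: 0.0
```

```bash
python3 go.py -64.5 -29 109.5
```

```text
t 3.65 pos [494.5  33.8 110.9] turn 0.004 shift now [-0.0012 -0.0002  0.0014] shift once aligned [-0.0012 -0.0002  0.0014] F [-0.  -0.1 -0.4] w 87.7 q [0.04 0.38 1.98 0.   0.79 0.32]
```

Next I close on the head.

>>> arm_command --series '[{"linear":[-0.001,0,0.001],"turn":0},{"linear":[0,0,0],"turn":0},{"linear":[0,0,0],"turn":0},{"linear":[0,0,0],"turn":0},{"linear":[0,0,0],"turn":0},{"linear":[0,0,0],"turn":0},{"linear":[0,0,0],"turn":0},{"linear":[0,0,0],"turn":0}]' --jaw -1

```text
t: 4.45
ee_pos: [493.9, 32.3, 109.4]
orientation: [-2.508, -1.892, 0.0]
ft_force: [-0.2, -0.4, 0.0]
width: 27.7
grasp_force: 0.0
```

>>> arm_command --series '[{"linear":[0,0,0],"turn":0},{"linear":[0,0,0],"turn":0},{"linear":[0,0,0],"turn":0},{"linear":[0,0,0],"turn":0},{"linear":[0,0,0],"turn":0}]'

```text
t: 4.95
ee_pos: [494.0, 32.3, 109.5]
orientation: [-2.508, -1.892, 0.0]
ft_force: [-0.2, -0.3, -0.3]
width: 0.4
grasp_force: 0.0
```

The fingers closed to 0.4 mm, so they missed the head. I'll look.

```bash
python3 - <<'E'
from h import *
snap('side','s2'); snap('top','t2'); snap('wrist','w2')
a=cv2.imread('pics/s2.png')[165:265,225:325]; b=cv2.imread('pics/t2.png')[170:270,235:335]
r=lambda a:cv2.resize(a,(400,400),interpolation=cv2.INTER_CUBIC)
c=np.hstack([r(a),r(b)]); cv2.imwrite('pics/c3.png',c)
for n in('s2','t2'):print(n,proj(n,[494,32.3,90]),proj(n,[493.6,33.4,101]))
E
```

```text
s2 (np.float64(263.0864418297209), np.float64(211.60232568808283)) (np.float64(262.70334480467756), np.float64(208.37506386812902))
t2 (np.float64(278.2904678313294), np.float64(229.5438211469588)) (np.float64(277.81694704067655), np.float64(229.47179017503476))
```

View pics/c3.png

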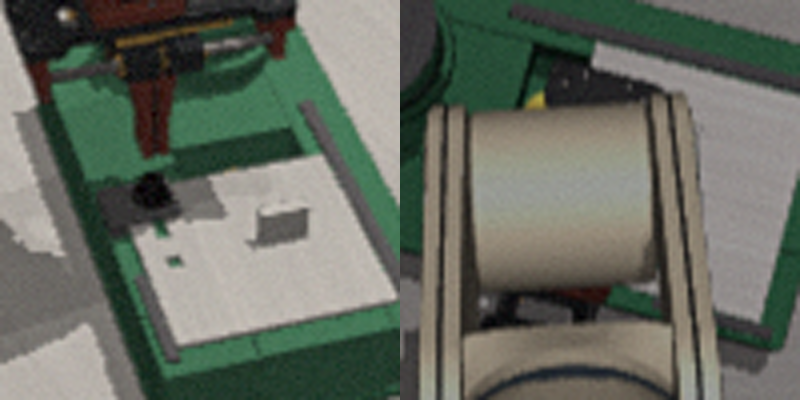

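View pics/w2.png

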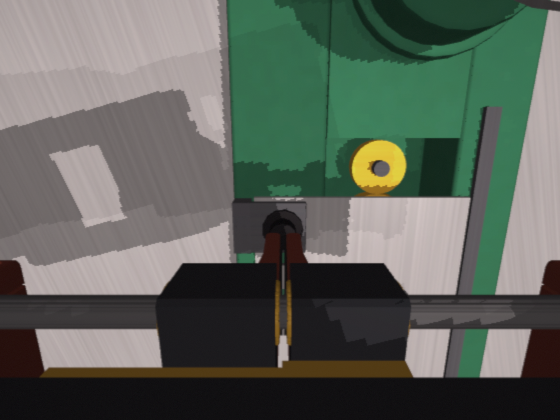

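In the side crop the fingertips end at (152,155), which is full-frame (263,204). The calibration predicts (263,212), so they sit above the head. I'll check where the tips really are using the pictures.

```bash
python3 - <<'E'
from h import *
print('w2 tip z=90,100,110:',[np.round(proj('w2',[494,32.3,z]),1).tolist() for z in(90,100,110,120)],'head',proj('w2',[493.6,33.4,101]))
print('s2 tip:',[np.round(proj('s2',[494,32.3,z]),1).tolist() for z in(90,100,110,120)])
print('collar pred s2',proj('s2',[493.6,33.4,88]),'w2',proj('w2',[493.6,33.4,88]))
for z in (90,100,105,110,115,120): print(z,at('s2',263,204,z)[:2].round(1),at('w2',283,234,z)[:2].round(1))
o=ctrl.get_obs();print(o['qpos'],o['ee_pos'])
a=cv2.imread('pics/w2.png')[180:280,220:350];b=cv2.imread('pics/s2.png')[180:240,230:310]
c=np.vstack([cv2.resize(a,(520,400)),np.zeros((200,520,3),np.uint8)])[:400]
d=cv2.resize(b,(280,210),interpolation=cv2.INTER_CUBIC); c=np.hstack([c,np.vstack([d,np.zeros((190,280,3),np.uint8)])]);cv2.imwrite('pics/c4.png',c)
E
```

```text
w2 tip z=90,100,110: [[283.0, 229.3], [283.0, 234.5], [283.0, 240.1], [283.0, 246.4]] head (np.float64(281.8934559421644), np.float64(233.5780967490391))
s2 tip: [[263.1, 211.6], [263.0, 208.8], [263.0, 206.0], [263.0, 203.2]]
collar pred s2 (np.float64(262.7541584400875), np.float64(211.9782825163906)) w2 (np.float64(281.9559192580837), np.float64(226.97486444264857))
90 [510.3  59.1] [493.1  29.1]
100 [504.3  49.2] [494.1  32.6]
105 [501.3  44.3] [494.6  34.3]
110 [498.3  39.4] [495.1  36.1]
115 [495.4  34.4] [495.6  37.8]
120 [492.4  29.5] [496.1  39.5]
[ 4.13204661e-02  3.78089682e-01  1.98070786e+00 -4.76108490e-06
  7.82838893e-01  3.19355445e-01] [493.97681718  32.33204126 109.45971928]
```

View pics/c4.png

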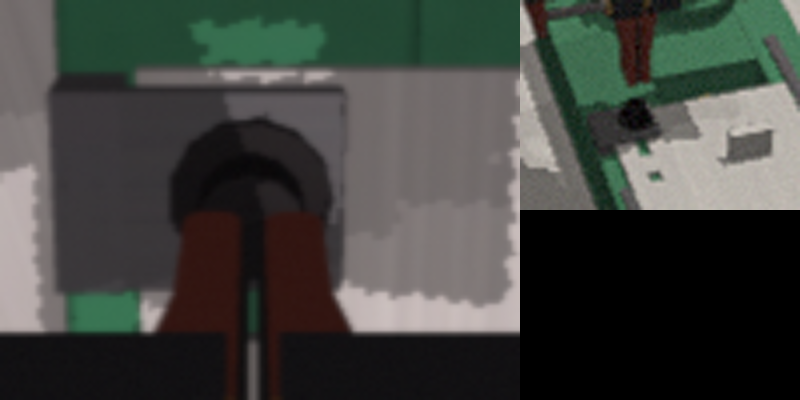

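The wrist crop shows the tips at (252,212) overlying the head. Together with the side view, this puts the tips near z≈115, not 90. I'll check that independently from the apparent finger gap in w1, where the inner faces are at x≈203 and x≈365 and are 88 mm apart.

```bash
python3 - <<'E'
from h import *
for n,zt in(('w1',204.1),('w2',109.5)):
    d,R,t=cam(n);c=-R.T@t;print(n,'cam',c.round(1),'fx',d['fx'],'cam-tcp z',c[2]-zt, 'fwd',R[2].round(2))
d,R,t=cam('w1')
print('expected w1 pad inner tips', [np.round(proj('w1',np.array([474.2,77.7,z])+s*44*np.array([.961,-.277,0])),1).tolist() for z in(185,204,212) for s in(-1,1)])
print('top0/side0 tip exp', [np.round(proj(n,[197.5,592.6,z]),1).tolist() for n in('side0','top0') for z in(185,204,212)])
E
```

```text
w1 cam [493.1 143.6 384.3] fx 318.1267221298213 cam-tcp z 180.18188684647285 fwd [-0.07 -0.24 -0.97]
w2 cam [512.8  98.3 289.6] fx 318.1267221298213 cam-tcp z 180.1417704952247 fwd [-0.07 -0.24 -0.97]
expected w1 pad inner tips [[216.4, 229.1], [349.6, 229.7], [210.0, 239.4], [356.0, 240.0], [206.9, 244.3], [359.0, 244.9]]
top0/side0 tip exp [[81.4, 118.9], [80.0, 113.5], [79.4, 111.2], [42.0, 356.6], [37.9, 358.3], [36.1, 359.1]]
```

The gap also suggests the tips are higher than stated. With the fingers closed I can touch the head's top at 101 mm, which is harmless because the pin is home, and that gives the real tip height.

>>> arm_command --series '[{"linear":[0,0,0.002],"turn":0},{"linear":[0,0,0.002],"turn":0},{"linear":[0,0,0.002],"turn":0},{"linear":[0,0,0],"turn":0}]'

```text
t: 5.5
ee_pos: [493.7, 32.3, 103.1]
orientation: [-2.508, -1.892, 0.001]
ft_force: [1.0, 0.3, -0.0]
width: 0.5
grasp_force: 0.0
```

>>> arm_command --series '[{"linear":[0,0,0.002],"turn":0},{"linear":[0,0,0.001],"turn":0},{"linear":[0,0,0],"turn":0}]'

```text
t: 5.8
ee_pos: [493.9, 32.3, 100.3]
orientation: [-2.508, -1.892, 0.0]
ft_force: [-0.5, 0.3, 0.1]
width: 0.4
grasp_force: 0.0
```

>>> arm_command --series '[{"linear":[0,0,0.001],"turn":0},{"linear":[0,0,0.001],"turn":0},{"linear":[0,0,0.001],"turn":0},{"linear":[0,0,0],"turn":0}]'

```text
t: 6.2
ee_pos: [493.9, 32.3, 97.3]
orientation: [-2.508, -1.892, 0.0]
ft_force: [0.4, -0.7, 0.1]
width: 0.4
grasp_force: 0.0
```

>>> arm_command --series '[{"linear":[0,0,0.001],"turn":0},{"linear":[0,0,0.001],"turn":0},{"linear":[0,0,0],"turn":0}]'

```text
t: 6.5
ee_pos: [493.9, 32.3, 95.3]
orientation: [-2.508, -1.892, 0.0]
ft_force: [0.4, 0.3, 0.5]
width: 0.4
grasp_force: 0.0
```

>>> arm_command --series '[{"linear":[0,0,0.001],"turn":0},{"linear":[0,0,0.001],"turn":0},{"linear":[0,0,0],"turn":0}]'

```text
t: 6.8
ee_pos: [493.9, 32.3, 93.3]
orientation: [-2.508, -1.892, 0.0]
ft_force: [-0.2, -1.0, 0.6]
width: 0.7
grasp_force: 0.0
```

There is still no contact. I'll check with the side camera and the wrist camera in one composite picture.

```bash
python3 - <<'E'
from h import *
snap('side','s3'); snap('wrist','w3')
a=cv2.imread('pics/s3.png')[180:240,225:305]; b=cv2.imread('pics/w3.png')[170:290,220:340]
c=np.hstack([cv2.resize(a,(400,300),interpolation=cv2.INTER_CUBIC),cv2.resize(b,(300,300),interpolation=cv2.INTER_CUBIC)]); cv2.imwrite('pics/c5.png',c)
print(proj('s3',[493.9,32.3,101]),proj('w3',[493.9,32.3,101]))
E
```

```text
(np.float64(263.0134336102533), np.float64(208.56370570838854)) (np.float64(282.92613136456947), np.float64(244.54099249593241))
```

View pics/c5.png

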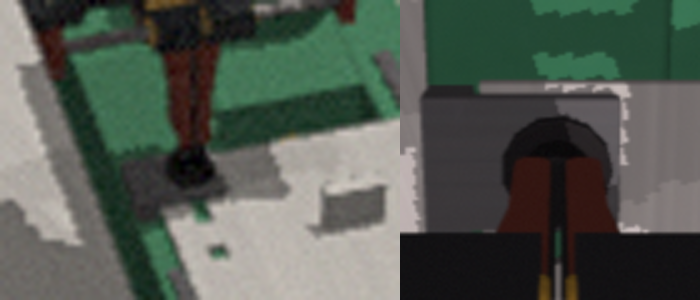

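The tips look to be just at the top of the head: side crop (192,148), wrist crop (557,160) over the knob. I continue the touch in 1 mm steps.

>>> arm_command --series '[{"linear":[0,0,0.001],"turn":0},{"linear":[0,0,0],"turn":0}]'

```text
t: 7.1
ee_pos: [493.9, 32.3, 92.4]
orientation: [-2.508, -1.892, 0.0]
ft_force: [-0.3, 0.2, -0.3]
width: 0.5
grasp_force: 0.0
```

>>> arm_command --series '[{"linear":[0,0,0.001],"turn":0},{"linear":[0,0,0],"turn":0}]'

```text
t: 7.3
ee_pos: [493.9, 32.3, 91.4]
orientation: [-2.508, -1.892, 0.0]
ft_force: [-1.3, 0.1, -0.5]
width: 0.4
grasp_force: 0.0
```

>>> arm_command --series '[{"linear":[0,0,0.001],"turn":0},{"linear":[0,0,0],"turn":0}]'

```text
t: 7.5
ee_pos: [493.9, 32.3, 90.4]
orientation: [-2.508, -1.892, 0.0]
ft_force: [0.4, -0.6, 0.2]
width: 0.6
grasp_force: 0.0
```

>>> arm_command --series '[{"linear":[0,0,0.001],"turn":0},{"linear":[0,0,0],"turn":0}]'

```text
t: 7.7
ee_pos: [493.9, 32.3, 89.4]
orientation: [-2.508, -1.892, 0.0]
ft_force: [-0.4, -0.3, 0.0]
width: 0.4
grasp_force: 0.0
```

>>> arm_command --series '[{"linear":[0,0,0.001],"turn":0},{"linear":[0,0,0],"turn":0}]'

```text
t: 7.9
ee_pos: [493.9, 32.3, 88.4]
orientation: [-2.508, -1.892, 0.0]
ft_force: [-0.0, -0.8, -0.8]
width: 0.7
grasp_force: 0.0
```

>>> arm_command --series '[{"linear":[0,0,0.001],"turn":0},{"linear":[0,0,0],"turn":0}]'

```text
t: 8.1
ee_pos: [493.9, 32.3, 87.4]
orientation: [-2.508, -1.892, 0.0]
ft_force: [0.6, 0.2, -0.7]
width: 0.3
grasp_force: 0.0
```

>>> arm_command --series '[{"linear":[0,0,0.001],"turn":0},{"linear":[0,0,0],"turn":0}]'

```text
t: 8.3
ee_pos: [493.9, 32.3, 86.4]
orientation: [-2.508, -1.892, 0.0]
ft_force: [-0.3, -0.2, -0.0]
width: 0.2
grasp_force: 0.0
```

>>> arm_command --series '[{"linear":[0,0,0.001],"turn":0},{"linear":[0,0,0],"turn":0}]'

```text
t: 8.5
ee_pos: [493.9, 32.3, 85.4]
orientation: [-2.508, -1.892, 0.0]
ft_force: [-0.2, 0.2, 0.0]
width: 0.4
grasp_force: 0.0
```

>>> arm_command --series '[{"linear":[0,0,0.001],"turn":0},{"linear":[0,0,0],"turn":0}]'

```text
t: 8.7
ee_pos: [493.9, 32.3, 84.4]
orientation: [-2.508, -1.892, 0.0]
ft_force: [-0.3, -0.5, 0.5]
width: 0.4
grasp_force: 0.0
```

>>> arm_command --series '[{"linear":[0,0,0.001],"turn":0},{"linear":[0,0,0],"turn":0}]'

```text
t: 8.9
ee_pos: [493.9, 32.3, 83.4]
orientation: [-2.508, -1.892, 0.0]
ft_force: [0.0, 0.7, -0.2]
width: 0.3
grasp_force: 0.0
```

```bash
python3 - <<'E'
from h import *
snap('side','s4'); snap('wrist','w4')
def red(f,box):
    a=cv2.imread('pics/%s.png'%f).astype(int); u0,u1,v0,v1=box
    s=a[v0:v1,u0:u1]; m=(s[...,2]>s[...,1]*1.6+8)&(s[...,2]>40)
    ys,xs=np.nonzero(m); k=ys.max() if f[0]=='s' else ys.min(); return k+v0,(xs[ys==k]+u0).tolist()
for f in('s2','s3','s4'): print(f,red(f,(250,280,180,225)))
for f in('w2','w3','w4'): print(f,red(f,(262,305,200,290)))
# columns of darkness near head in side view
for f in('s2','s3','s4'): print(f,cv2.imread('pics/%s.png'%f)[198:222,263].tolist())
o=ctrl.get_obs();print(o['ee_pos'],o['ft_force'],o['joint_torque'])
E
```

```text
s2 (np.int64(203), [261, 262])
s3 (np.int64(208), [262])
s4 (np.int64(211), [262])
w2 (np.int64(233), [269, 270, 271, 272, 273, 274, 275, 276, 277, 290, 291, 292, 293, 294, 295, 296])
w3 (np.int64(233), [269, 270, 271, 272, 273, 274, 275, 276, 290, 291, 292, 293, 294, 295, 296])
w4 (np.int64(233), [269, 270, 271, 272, 273, 274, 275, 276, 277, 290, 291, 292, 293, 294, 295])
s2 [[17, 22, 33], [22, 21, 38], [16, 17, 37], [29, 31, 43], [19, 21, 36], [40, 47, 47], [60, 82, 52], [79, 108, 60], [75, 108, 61], [64, 83, 51], [18, 22, 15], [0, 0, 9], [8, 11, 14], [18, 16, 20], [20, 19, 24], [8, 8, 1], [11, 16, 13], [15, 14, 18], [12, 15, 15], [38, 36, 37], [55, 55, 52], [46, 43, 41], [49, 59, 46], [87, 98, 88]]
s3 [[35, 34, 47], [27, 30, 42], [34, 37, 49], [18, 17, 34], [9, 14, 26], [13, 8, 30], [8, 16, 34], [18, 23, 40], [15, 20, 35], [13, 21, 38], [25, 28, 38], [12, 14, 23], [9, 14, 13], [9, 5, 9], [1, 3, 2], [19, 23, 20], [11, 12, 9], [13, 14, 20], [14, 11, 16], [40, 42, 44], [56, 57, 60], [43, 42, 38], [51, 61, 47], [78, 90, 79]]
s4 [[13, 17, 31], [24, 24, 41], [20, 24, 39], [17, 22, 34], [19, 24, 37], [24, 21, 39], [13, 15, 31], [18, 23, 30], [19, 15, 35], [18, 18, 37], [26, 32, 46], [25, 29, 44], [15, 19, 36], [21, 31, 38], [10, 13, 21], [19, 16, 21], [14, 11, 9], [15, 14, 14], [24, 25, 26], [38, 37, 42], [52, 52, 50], [43, 44, 39], [56, 62, 51], [74, 85, 76]]
[493.96044867  32.34678088  83.45679988] [-0.07530348  0.04162607 -0.31713269] [ 1.33613553e-04 -4.54001570e+01 -1.83335477e+01  4.89179394e-02
 -9.89840599e-03 -3.40870440e-05]
```

The tip row in the side view moved from 203 to 208 to 211 as TCP z went 109.5, 93.3, 83.4. Allowing for the 10 mm half-width of the pad, the real tip is about 18 mm above the reported TCP z, so contact should be close.

>>> arm_command --series '[{"linear":[0,0,0.001],"turn":0},{"linear":[0,0,0],"turn":0}]'

```text
t: 9.2
ee_pos: [494.1, 32.3, 83.1]
orientation: [2.508, 1.892, 0.0]
ft_force: [-1.9, 0.8, 7.3]
width: 0.2
grasp_force: 3.8
```

>>> arm_command --series '[{"linear":[0,0,0.001],"turn":0},{"linear":[0,0,0],"turn":0}]'

```text
t: 9.4
ee_pos: [494.2, 32.3, 82.9]
orientation: [2.508, 1.892, 0.0]
ft_force: [-5.7, -0.2, 19.0]
width: 0.6
grasp_force: 9.2
```

>>> arm_command --series '[{"linear":[0,0,0.001],"turn":0},{"linear":[0,0,0],"turn":0}]'

```text
t: 9.6
ee_pos: [494.2, 32.4, 82.7]
orientation: [2.508, 1.892, 0.001]
ft_force: [-9.1, 0.2, 29.3]
width: 0.3
grasp_force: 14.7
```

>>> arm_command --series '[{"linear":[0,0,0.001],"turn":0},{"linear":[0,0,0],"turn":0}]'

```text
t: 9.8
ee_pos: [494.3, 32.4, 82.6]
orientation: [2.507, 1.892, 0.001]
ft_force: [-12.5, -1.0, 40.3]
width: 0.5
grasp_force: 20.2
```

Contact is firm at reported z 83, with the head top at 101, so tip height = reported z + 18. I lift, open, and descend to reported z 72.5 so the tips are at 90.5.

>>> arm_command --series '[{"linear":[0,0,-0.015],"turn":0},{"linear":[0,0,-0.015],"turn":0},{"linear":[0,0,0],"turn":0},{"linear":[0,0,0],"turn":0},{"linear":[0,0,0],"turn":0},{"linear":[0,0,0],"turn":0},{"linear":[0,0,0],"turn":0}]' --jaw 1

```text
t: 10.5
ee_pos: [493.6, 32.3, 108.8]
orientation: [-2.507, -1.892, 0.002]
ft_force: [-0.1, -0.7, 0.4]
width: 52.7
grasp_force: 0.0
```

```bash
python3 go.py -64.5 -29 72.5
```

```text
t 10.5 pos [493.6  32.3 108.8] turn 0.003 shift now [0.0004 0.0003 0.0363] shift once aligned [0.0004 0.0003 0.0363] F [-0.1 -0.7  0.4] w 52.7 q [ 0.04  0.38  1.98 -0.    0.78  0.32]
```

>>> arm_command --series '[{"linear":[0,0,0.01],"turn":0},{"linear":[0,0,0.01],"turn":0},{"linear":[0,0,0.008],"turn":0},{"linear":[0,0,0.005],"turn":0},{"linear":[0,0,0],"turn":0},{"linear":[0,0,0],"turn":0}]'

```text
t: 11.1
ee_pos: [494.0, 32.3, 76.3]
orientation: [-2.508, -1.892, 0.0]
ft_force: [-0.4, -0.2, 0.3]
width: 87.8
grasp_force: 0.0
```

>>> arm_command --series '[{"linear":[0,0,0.003],"turn":0},{"linear":[0,0,0],"turn":0},{"linear":[0,0,0],"turn":0},{"linear":[0,0,0],"turn":0},{"linear":[0,0,0],"turn":0},{"linear":[0,0,0],"turn":0},{"linear":[0,0,0],"turn":0},{"linear":[0,0,0],"turn":0},{"linear":[0,0,0],"turn":0},{"linear":[0,0,0],"turn":0}]' --jaw -1

```text
t: 12.1
ee_pos: [493.7, 32.4, 73.5]
orientation: [-2.508, -1.892, 0.001]
ft_force: [-0.5, 0.5, 0.9]
width: 16.8
grasp_force: 30.0
```

>>> arm_command --series '[{"linear":[0,0,0],"turn":0},{"linear":[0,0,0],"turn":0}]'

```text
t: 12.3
ee_pos: [493.8, 32.4, 73.5]
orientation: [-2.508, -1.892, 0.0]
ft_force: [-2.2, 0.8, 2.3]
width: 17.0
grasp_force: 30.0
```

Gripped at width 17 with 30 N. I pull up.

>>> arm_command --series '[{"linear":[0,0,-0.003],"turn":0},{"linear":[0,0,-0.003],"turn":0},{"linear":[0,0,-0.003],"turn":0},{"linear":[0,0,-0.003],"turn":0},{"linear":[0,0,-0.003],"turn":0},{"linear":[0,0,-0.002],"turn":0},{"linear":[0,0,0],"turn":0},{"linear":[0,0,0],"turn":0},{"linear":[0,0,0],"turn":0}]'

```text
t: 13.2
ee_pos: [493.6, 32.4, 89.8]
orientation: [-2.507, -1.892, 0.001]
ft_force: [4.4, 1.9, -22.5]
width: 17.2
grasp_force: 30.0
```

The pull ended against the stop at 22 N after 16 mm of travel. I release, lift, and read the next shifts.

>>> arm_command --series '[{"linear":[0,0,0],"turn":0},{"linear":[0,0,0],"turn":0},{"linear":[0,0,0],"turn":0},{"linear":[0,0,0],"turn":0},{"linear":[0,0,-0.015],"turn":0},{"linear":[0,0,-0.02],"turn":0},{"linear":[0,0,-0.01],"turn":0},{"linear":[0,0,0],"turn":0},{"linear":[0,0,0],"turn":0}]' --jaw 1

```text
t: 14.1
ee_pos: [494.0, 32.3, 135.4]
orientation: [2.508, 1.892, 0.001]
ft_force: [0.0, -0.4, -0.5]
width: 85.2
grasp_force: 0.0
```

```bash
python3 - <<'E'
from h import *
snap('side','s5'); snap('wrist','w5')
a=cv2.imread('pics/s5.png')[180:240,225:305]; b=cv2.imread('pics/w5.png')[150:290,200:370]
c=np.hstack([cv2.resize(a,(400,300),interpolation=cv2.INTER_CUBIC),cv2.resize(b,(364,300),interpolation=cv2.INTER_CUBIC)]); cv2.imwrite('pics/c6.png',c)
E
python3 go.py 10 -113 64
```

```text
t 14.2 pos [493.5  32.3 134.8] turn 0.003 shift now [-0.0837  0.0747  0.0708] shift once aligned [-0.0835  0.0749  0.0708] F [ 0.4 -0.5 -0.1] w 87.0 q [ 0.04  0.34  1.97 -0.    0.84  0.32]
```

View pics/c6.png

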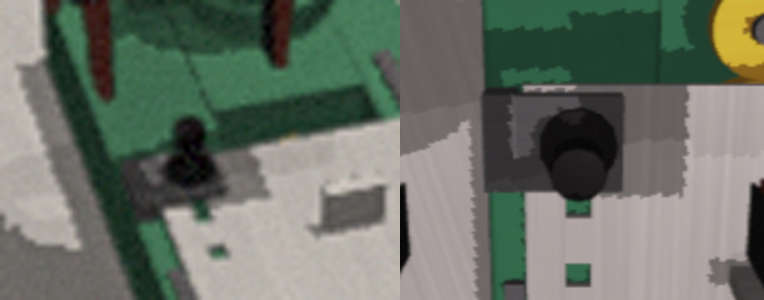

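The pin stands clearly up on its shaft: head at (190,130) and shaft below it in the side crop. This is the last picture, so from here I work from numbers. Next I move behind the tab with the fingers shut.

>>> arm_command --series '[{"linear":[-0.028,0.025,0],"turn":0.003},{"linear":[-0.028,0.025,0],"turn":0},{"linear":[-0.0275,0.0247,0],"turn":0},{"linear":[0,0,0.02],"turn":0},{"linear":[0,0,0],"turn":0},{"linear":[0,0,0],"turn":0},{"linear":[0,0,0],"turn":0},{"linear":[0,0,0],"turn":0},{"linear":[0,0,0],"turn":0},{"linear":[0,0,0],"turn":0}]' --jaw -1

```text
t: 15.2
ee_pos: [542.8, -68.3, 115.9]
orientation: [2.51, 1.889, 0.001]
ft_force: [0.3, 0.3, 0.4]
width: 11.3
grasp_force: 0.0
```

>>> arm_command --series '[{"linear":[0,0,0.02],"turn":0},{"linear":[0,0,0.02],"turn":0},{"linear":[0,0,0.005],"turn":0},{"linear":[0,0,0],"turn":0},{"linear":[0,0,0],"turn":0}]'

```text
t: 15.7
ee_pos: [543.2, -68.6, 71.1]
orientation: [2.51, 1.888, 0.001]
ft_force: [0.3, 0.2, 0.2]
width: 0.5
grasp_force: 0.0
```

```bash
python3 go.py 10 -45 64
```

```text
t 15.7 pos [543.2 -68.6  71.1] turn -0.0 shift now [ 0.0676 -0.0009  0.0071] shift once aligned [ 0.0676 -0.0009  0.0071] F [0.3 0.2 0.2] w 0.5 q [-0.15  0.5   1.88  0.    0.75  0.13]
```

>>> arm_command --series '[{"linear":[0.008,0,0.003],"turn":0},{"linear":[0.008,0,0],"turn":0},{"linear":[0.008,0,0],"turn":0},{"linear":[0.008,0,0],"turn":0},{"linear":[0.008,0,0],"turn":0},{"linear":[0.008,0,0],"turn":0},{"linear":[0.006,0,0],"turn":0},{"linear":[0.004,0,0],"turn":0},{"linear":[0.003,0,0],"turn":0},{"linear":[0,0,0],"turn":0}]'

```text
t: 16.7
ee_pos: [559.4, -9.3, 67.3]
orientation: [-2.51, -1.888, 0.0]
ft_force: [-0.4, -0.0, -0.5]
width: 0.3
grasp_force: 0.0
```

```bash
python3 go.py 10 -45 64
```

```text
t 16.7 pos [559.4  -9.3  67.3] turn -0.0 shift now [0.0062 0.     0.0033] shift once aligned [0.0062 0.     0.0033] F [-0.4 -0.  -0.5] w 0.3 q [-0.04  0.52  1.86  0.    0.76  0.24]
```

>>> arm_command --series '[{"linear":[0.002,0,0],"turn":0},{"linear":[0.002,0,0],"turn":0}]'

```text
t: 16.9
ee_pos: [560.1, -6.2, 67.2]
orientation: [-2.51, -1.888, 0.002]
ft_force: [-1.3, -2.3, 0.4]
width: 0.3
grasp_force: 1.6
```

>>> arm_command --series '[{"linear":[0.002,0,0],"turn":0},{"linear":[0.002,0,0],"turn":0}]'

```text
t: 17.1
ee_pos: [560.5, -4.6, 67.2]
orientation: [2.508, 1.89, -0.007]
ft_force: [-5.0, -25.4, 5.2]
width: 0.4
grasp_force: 12.8
```

>>> arm_command --series '[{"linear":[0.001,0,0],"turn":0},{"linear":[0.001,0,0],"turn":0}]'

```text
t: 17.3
ee_pos: [560.5, -4.5, 67.2]
orientation: [2.507, 1.89, -0.01]
ft_force: [-5.7, -30.7, 4.7]
width: 0.4
grasp_force: 15.9
```

```bash
python3 - <<'E'
from h import *
from fit import w,x
snap('side','s6')
print('hole pix open',proj('s6',w(x,(-65,-85,75))),'hole shut',proj('s6',w(x,(-65,-30,75))))
# plate rear edge: bright->green along mill x=50, in side view
for f in('s5','s6'):
    a=cv2.imread('pics/%s.png'%f)
    r=[]
    for y in range(-180,-60,4):
        u,v=proj(f,w(x,(-40,y,75))); b=a[int(round(v)),int(round(u))]; r.append((y,int(b[2])))
    print(f,r)
E
python3 go.py 10 -45 64
```

```text
hole pix open (np.float64(268.60318539851534), np.float64(229.3308632819665)) hole shut (np.float64(262.9884906617733), np.float64(215.92563061400477))
s5 [(-180, 50), (-176, 56), (-172, 46), (-168, 61), (-164, 81), (-160, 183), (-156, 193), (-152, 191), (-148, 192), (-144, 192), (-140, 187), (-136, 191), (-132, 187), (-128, 188), (-124, 187), (-120, 187), (-116, 189), (-112, 189), (-108, 186), (-104, 190), (-100, 192), (-96, 190), (-92, 188), (-88, 188), (-84, 186), (-80, 186), (-76, 191), (-72, 189), (-68, 186), (-64, 187)]
s6 [(-180, 49), (-176, 46), (-172, 49), (-168, 64), (-164, 58), (-160, 66), (-156, 50), (-152, 63), (-148, 45), (-144, 62), (-140, 53), (-136, 70), (-132, 62), (-128, 57), (-124, 48), (-120, 47), (-116, 45), (-112, 56), (-108, 138), (-104, 191), (-100, 198), (-96, 192), (-92, 195), (-88, 179), (-84, 138), (-80, 118), (-76, 124), (-72, 122), (-68, 113), (-64, 110)]
t 17.35 pos [560.5  -4.6  67.3] turn 0.002 shift now [0.0013 0.0002 0.0032] shift once aligned [0.0013 0.0002 0.0033] F [ -6.  -27.4   5.2] w 0.3 q [-0.03  0.53  1.85 -0.01  0.77  0.26]
```

The hatch hit its stop at about 30 N. The plate's edge moved from y −162 to −107 mm, which is 55 mm of travel, so it is shut. I back off, lift, and go over the rivet.

>>> arm_command --series '[{"linear":[-0.01,0,0],"turn":0},{"linear":[-0.01,0,0],"turn":0},{"linear":[0,0,-0.03],"turn":0},{"linear":[0,0,-0.03],"turn":0},{"linear":[0,0,0],"turn":0},{"linear":[0,0,0],"turn":0}]'

```text
t: 17.95
ee_pos: [557.2, -19.4, 127.9]
orientation: [2.51, 1.888, 0.002]
ft_force: [0.2, -0.2, -0.7]
width: 0.2
grasp_force: 0.0
```

```bash
python3 go.py -64.5 -29.5 103
```

```text
t 17.95 pos [557.2 -19.4 127.9] turn -0.0 shift now [ 0.0319 -0.0752  0.0248] shift once aligned [ 0.032  -0.0752  0.0249] F [ 0.2 -0.2 -0.7] w 0.2 q [-0.06  0.43  1.84  0.    0.88  0.22]
```

>>> arm_command --series '[{"linear":[0.016,-0.037,0],"turn":0},{"linear":[0.016,-0.038,0],"turn":0},{"linear":[0,0,0.015],"turn":0},{"linear":[0,0,0.01],"turn":0},{"linear":[0,0,0.003],"turn":0},{"linear":[0,0,0.003],"turn":0},{"linear":[0,0,0],"turn":0}]'

```text
t: 18.65
ee_pos: [494.0, 31.6, 96.0]
orientation: [-2.511, -1.888, 0.0]
ft_force: [-0.2, 0.3, -0.6]
width: 0.9
grasp_force: 0.0
```

>>> arm_command --series '[{"linear":[0,0,0.003],"turn":0},{"linear":[0,0,0.003],"turn":0},{"linear":[0,0,0.002],"turn":0},{"linear":[0,0,0],"turn":0}]'

```text
t: 19.05
ee_pos: [494.3, 31.8, 88.5]
orientation: [2.51, 1.888, 0.001]
ft_force: [1.6, -0.8, 0.2]
width: 0.4
grasp_force: 0.6
```

>>> arm_command --series '[{"linear":[0,0,0.002],"turn":0},{"linear":[0,0,0.002],"turn":0},{"linear":[0,0,0.001],"turn":0},{"linear":[0,0,0],"turn":0}]'

```text
t: 19.45
ee_pos: [494.1, 32.0, 83.5]
orientation: [2.51, 1.888, 0.001]
ft_force: [1.6, -1.4, 3.2]
width: 0.4
grasp_force: 1.5
```

>>> arm_command --series '[{"linear":[0,0,0.001],"turn":0},{"linear":[0,0,0.001],"turn":0},{"linear":[0,0,0],"turn":0}]'

```text
t: 19.75
ee_pos: [494.2, 32.0, 82.9]
orientation: [2.51, 1.888, 0.001]
ft_force: [-1.7, -2.1, 20.7]
width: 0.5
grasp_force: 10.3
```

The pin is seated: the same height and stiffness as the first touch at home. I hold briefly, retreat, and verify against the initial image numerically.

>>> arm_command --series '[{"linear":[0,0,0.0005],"turn":0},{"linear":[0,0,0],"turn":0},{"linear":[0,0,-0.02],"turn":0},{"linear":[0,0,-0.04],"turn":0},{"linear":[0,0,-0.04],"turn":0},{"linear":[0,0,-0.03],"turn":0},{"linear":[0,0,0],"turn":0},{"linear":[0,0,0],"turn":0},{"linear":[0,0,0],"turn":0}]'

```text
t: 20.65
ee_pos: [492.2, 32.1, 209.4]
orientation: [-2.509, -1.887, 0.004]
ft_force: [-0.9, -0.5, -0.2]
width: 0.5
grasp_force: 0.0
```

```bash
python3 - <<'E'
from h import *
from fit import w,x
snap('side','s7')
for f in('side0','s5','s7'):
    a=cv2.imread('pics/%s.png'%f); print(f,'column of head',a[195:220,263].sum(1).tolist())
a=cv2.imread('pics/s7.png'); print([(y,int(a[tuple(int(round(k)) for k in proj('s7',w(x,(-40,y,75)))[::-1])][2])) for y in range(-120,-92,3)])
o=ctrl.get_obs();print(o['t'],o['ee_pos'],o['ft_force'])
E
```

```text
side0 column of head [248, 256, 258, 265, 267, 262, 262, 243, 263, 265, 258, 250, 209, 95, 57, 72, 70, 76, 17, 23, 64, 60, 162, 263, 120]
s5 column of head [238, 253, 255, 242, 259, 249, 260, 261, 119, 70, 54, 55, 56, 23, 78, 42, 11, 57, 57, 68, 11, 49, 106, 190, 126]
s7 column of head [219, 251, 300, 444, 509, 490, 490, 485, 505, 458, 312, 297, 235, 61, 57, 49, 80, 29, 41, 38, 68, 87, 90, 162, 153]
[(-120, 54), (-117, 64), (-114, 48), (-111, 48), (-108, 136), (-105, 136), (-102, 192), (-99, 192), (-96, 193), (-93, 190)]
20.7 [492.28303241  32.04864929 209.28246219] [-0.06292102  0.39088827 -0.15106209]
```

The head is back at its home rows (dark from 208, as at the start), and the plate edge is still at −108, so the hatch is still shut. The robot is clear, and I hand the job in.

```bash
python3 -c "
from workcell import ctrl
print(ctrl.close_job())"
```

```text
the job is handed in; nothing more can be done
None
```

The rivet pin was pulled fully up, the hatch slid shut against its stop and the pin pressed home again; the job is handed in at about 20.7 s with the arm clear and the bystanders untouched as far as I could tell, and the hand-in gave no verdict.

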